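# Wedge up the bench scale

## Task

The bench scale's two front feet have to come just off the table so that a colleague can screw them out: of the three beech wedges take the one that fits (its thin end goes into the gap under the scale and its thick end is higher than the gap) and push it, flat on the table, thin end first under the middle of the scale's front edge, until both front feet hang clear by about 5 mm. Lift with the wedge alone, without shoving the scale back or knocking over or moving the weights and the label roll, and finish still holding the wedge in place between the fingers.

Things in the scene. Friction and masses are not known exactly. Their poses are not given: they have to be found in the camera images.
- scale: Grey bench scale with a steel weighing pan, 240 mm deep (x), 260 mm wide (y), pan top 63 mm high, a display on a column at the rear of the housing up to 0.31 m high; 1.8 kg, of which the front edge carries about a third. Origin: table height under the middle of the housing; -x is its front (towards the robot, turned by up to 0.2 rad), z up. It stands loose on four rubber feet and tips about the two rear ones when its front is raised.
- scale_front_edge (a point): Middle of the lower front edge of the scale's housing, 120 mm in front of the scale's origin and 14 mm above the table: the gap below it takes the wedge. The gap is open between the front feet.
- front_left_foot (a point): Underside of the scale's front left foot (28 mm across), 95 mm in front of and 100 mm left of the scale's origin; 0 mm high while it stands on the table. It rises 0.88 mm for each mm that the front edge rises.
- front_right_foot (a point): The same for the front right foot.
- wedge_thin: Beech wedge, 150 mm long, 36 mm wide, about 37 g. Origin: centre of its underside; +x points to its thin end (nose), z up. From the nose (x = +75 mm, 3 mm thick) it rises evenly over 100 mm to 11 mm at x = -25 mm; from there to the back (x = -75 mm) the heel is level, 11 mm thick, and is the part to grip by its sides. Lies on the table right of the work, nose away from the robot; the three wedges swap places.
- wedge_middle: Beech wedge, 150 mm long, 36 mm wide, about 90 g. Origin: centre of its underside; +x points to its thin end (nose), z up. From the nose (x = +75 mm, 4 mm thick) it rises evenly over 100 mm to 30 mm at x = -25 mm; from there to the back (x = -75 mm) the heel is level, 30 mm thick, and is the part to grip by its sides. Lies on the table right of the work, nose away from the robot; the three wedges swap places. Its ramp rises 0.26 mm per mm.
- wedge_thick: Beech wedge, 150 mm long, 36 mm wide, about 169 g. Origin: centre of its underside; +x points to its thin end (nose), z up. From the nose (x = +75 mm, 19 mm thick) it rises evenly over 100 mm to 45 mm at x = -25 mm; from there to the back (x = -75 mm) the heel is level, 45 mm thick, and is the part to grip by its sides. Lies on the table right of the work, nose away from the robot; the three wedges swap places.
- check_weight: Metallic check weight with a knob, 47 mm across, 60 mm high, standing left of the work. Origin: centre of its underside.
- small_weight: Brass-coloured check weight with a knob, 38 mm across, 50 mm high, left of the work. Origin: centre of its underside.
- label_roll: White roll of labels standing on end, 70 mm across, 40 mm high, left of the work. Origin: centre of its underside.
Not all that is in view belongs to the job. Leave any orange look-alike of the wedge_middle alone. Of the things that look like the wedge_thin, the larger one is meant.

How it is judged:
By the outcome, as a careful person would: the job done as asked, in the order asked, and still so for the second after the job is handed in, while the arm keeps its last pose, push and grip.
It also fails if it takes over 38 s, if anything falls off the work surface, if the arm or the gripper's body presses on something with over 40 N, if the wrist force passes 120 N, or if a joint passes its speed limit or range.

## Robot

A 6-joint arm with a two-finger parallel gripper is mounted at the origin on a cart in front of the work surface, level with it; the furniture and walls round the work are solid. World frame = base frame: x ahead of the robot, y to its left, z up, the work surface at z = 0. Lengths are in mm, angles in rad, forces in N, time in s.
With the tool pointing down it reaches from about 400 to 825 mm from the base axis. Payload 7 kg.
Tool frame: the origin (TCP) lies at the very end of the fingers, on their centre line; the grasp point (between the pads) lies 19 mm behind it; z points along the fingers, y is the line along which they close (so a half turn about z gives the same grasp; the last joint's range is limited). The gripper opens to 88 mm and grips with 3 to 60 N. Pads are 19 mm wide; open, the fingers measure 130 mm over their backs; the gripper's body (78 mm by 193 mm) begins 47 mm behind the grasp point.
Start: joints at [-1.037, 0.359, 0.012, 0, -1.224, -0.288], TCP at [164.224, -654.695, 226.561] pointing down, gripper open.
Joint ranges: [-3.07, 3.07], [-1.43, 2.12], [-1.02, 1.25], [-3.03, 1.67], [-3.05, -0], [-3.03, 3.03]. Speed limits (rad/s): [2.39, 2.39, 3.01, 3.14, 3.14, 3.14].

## Interface

Orientations are given as [roll, pitch, yaw] about the fixed x, y, z axes, in that order (R = Rz(yaw) Ry(pitch) Rx(roll)).
In Python, from cell import robot, viewer, order gives the robot as it stands.
- The arm moves only by the tool jog_arm, never from a script. Its argument "moves" is a list of rows, each a list of 7 numbers: the shift along the tool's x, y, z in mm, then the turn, a rotation vector about the tool's x, y, z in rad, then the finger opening in mm, from 0 to 87.6. A call has 1 to 10 rows; each row shifts and turns the commanded pose from where the row before left it, along the tool's axes as they then stand; what a row does not reach is not made up. A row lasts 1/12 s, in which the tool goes at most 41.7 mm and 7.16 degrees, less where a joint would pass 70% of its speed; a pose out of reach is approached as far as the arm can. A call with a gripper value outside its range is refused whole. The fingers move at their own pace and stop on an object; the grip force is fixed at half the most. Time passes only in rows, so rows that do not move let the fingers close. It gives the time, the measured TCP pose, the force, the opening and the grip force at its end, in the units of the state.
- robot.observe(): the state, without advancing time (a new reading comes with each control period).
- viewer.snapshot(name): name is "scene" or "top" or "wrist"; returns a dict with "pixels" (384x512x3 uint8, red, green, blue), "range_z" (384x512 float32, mm along the optical axis (not along the pixel's ray), 0 where there is no reading), "fx", "fy", "cx", "cy" (pixels), "rvec" (rotation vector, rad) and "tvec" (3), from world to camera coordinates, as OpenCV has them; the wrist camera has in their place "tool_from_camera" (4x4, takes a point from camera to tool coordinates, whose origin is the TCP and whose axes are the flange's). Camera axes: x right, y down, z forward; pixel columns grow to the right and rows downward; lengths in mm; the calibration is good to about 2 mm. A picture is of the moment at which its call begins: read the wrist's pose just before it.
- order.close_job(): hands the job in; it is judged then, once.
The state is a dict: "time": time; "joints": joint angles; "qvel": joint speeds; "joint_torque": joint torques, N m; "ee_pos": TCP position; "eef_rot": TCP orientation; "contact_force": force on the tool from outside, world axes, zero at the start; "moment": the same for the moment, N m; "opening": finger opening in mm; "finger_force": force on a finger pad.
Only numpy, scipy, OpenCV 4.12 (cv2) and the standard library are available. Lean on these libraries where they do the work, as an engineer would, in place of code of your own. Each camera call takes 0.05 s, during which the arm holds its last target. There are 200 camera calls.

## Working session

There is one attempt and no reset: what is moved stays moved. The work goes in short steps, Python scripts to look and compute and a tool call to move; the robot and the scene stay as the last step left them, time stands still between calls to the robot, and variables do not carry over. Pictures are saved under pics/ and viewed, at most 10 in all, crops included, and the job is handed in when it is done.

Besides the shell and the picture viewer there is one more tool, called after "Request:" as name(argument=value, ...), one argument or row to a line, values as JSON. jog_arm: Moves the arm, as the interface text tells. Its arguments: {"type":"object","properties":{"moves":{"type":"array"}},"required":["moves"]}

```bash
mkdir -p pics; cat > h.py <<'E'
import numpy as np, cv2
from cell import robot, viewer, order
def cam(n):
    s=robot.observe(); d=viewer.snapshot(n)
    K=np.array([[d['fx'],0,d['cx']],[0,d['fy'],d['cy']],[0,0,1]])
    if n=='wrist':
        from scipy.spatial.transform import Rotation as Ro
        T=np.eye(4);T[:3,:3]=Ro.from_euler('xyz',s['eef_rot']).as_matrix();T[:3,3]=s['ee_pos']
        M=T@np.array(d['tool_from_camera'])
    else:
        R=cv2.Rodrigues(np.array(d['rvec'],float))[0];M=np.eye(4);M[:3,:3]=R.T;M[:3,3]=-R.T@np.array(d['tvec']).ravel()
    z=d['range_z'];v,u=np.mgrid[:384,:512]
    P=np.stack([(u-d['cx'])/d['fx']*z,(v-d['cy'])/d['fy']*z,z],-1)
    W=P@M[:3,:3].T+M[:3,3]; W[z==0]=np.nan
    return d['pixels'],W,K,M
def save(n,im): cv2.imwrite('pics/'+n+'.png',im[...,::-1])
E
python3 - <<'E'
from h import *
print(robot.observe())
a,W,K,M=cam('top');np.save('top.npy',W);save('top',a);np.save('topim.npy',a)
b,W,K,M2=cam('scene');np.save('scene.npy',W);save('scene',b)
print(M,M2)
E
```

```text
{'time': 0.0, 'joints': array([-1.03688928e+00,  3.59402101e-01,  1.10637001e-02, -3.37480558e-04,
       -1.22411379e+00, -2.88142596e-01]), 'qvel': array([-0.000115  ,  0.00095103, -0.0008631 , -0.0008316 , -0.00080844,
        0.00127889]), 'joint_torque': array([-8.65404490e-04, -5.82717061e+01,  2.93041921e+01,  6.99676797e+00,
        6.67884975e-03, -1.17167656e-04]), 'ee_pos': array([ 164.10303624, -654.24193502,  225.61724695]), 'eef_rot': array([ 3.13991489e+00, -1.66421687e-04, -2.89594299e+00]), 'contact_force': array([-0.40284413, -0.38928304, -0.14457016]), 'moment': array([-0.01034487,  0.01699525, -0.04713674]), 'finger_force': 0.0, 'opening': 87.72591190036252}
[[-1.26329878e-02 -9.96425805e-01  8.35225836e-02  4.67079724e+02]
 [-9.99824807e-01  1.14338663e-02 -1.48196460e-02 -1.63403193e+01]
 [ 1.38116917e-02 -8.36951674e-02 -9.96395683e-01  1.41109443e+03]
 [ 0.00000000e+00  0.00000000e+00  0.00000000e+00  1.00000000e+00]] [[-7.60553266e-01 -3.19063985e-01  5.65470515e-01 -2.54444365e+02]
 [-6.49251776e-01  3.81185535e-01 -6.58156302e-01  9.57799580e+02]
 [-5.55520862e-03 -8.67695662e-01 -4.97064763e-01  8.17025954e+02]
 [ 0.00000000e+00  0.00000000e+00  0.00000000e+00  1.00000000e+00]]
```

View pics/top.png

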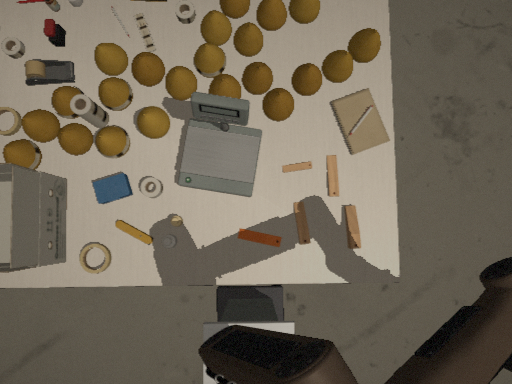

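View pics/scene.png

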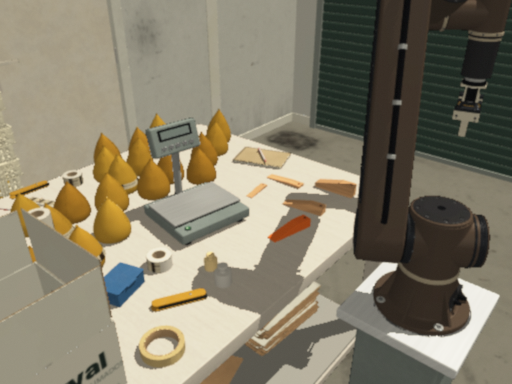

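The top view shows the scale with its front edge from (178,183) to (252,195). Beech wedges are at (303,222), (352,226) and (333,175), with a small look-alike at (297,167). The orange decoy is at (260,237) and the weights are near (170,235).

```bash
python3 - <<'E'
from h import *
W=np.load('top.npy');a=np.load('topim.npy')
hsv=cv2.cvtColor(a,cv2.COLOR_RGB2HSV)
print([ (p,hsv[p[1],p[0]].tolist(),W[p[1],p[0]].round()) for p in [(303,222),(352,226),(333,175),(297,167),(260,237),(220,160)]])
Z=W[...,2]
for name,(x0,y0,x1,y1) in dict(A=(292,198,314,248),B=(342,200,366,252),C=(322,150,344,200),D=(280,158,314,174),orange=(234,225,284,248)).items():
    h=hsv[y0:y1,x0:x1]; m=((h[...,1]>75)&(h[...,2]>50)).astype(np.uint8)
    n,l,st,c=cv2.connectedComponentsWithStats(m); k=1+np.argmax(st[1:,4]); 
    P=W[y0:y1,x0:x1][l==k]; P=P[np.isfinite(P[:,0])]
    r=cv2.minAreaRect(P[:,:2].astype(np.float32)); 
    print(name,len(P),r)
    ax=np.linalg.svd(P[:,:2]-P[:,:2].mean(0),full_matrices=False)[2][0]; ax*=np.sign(ax[0]); t=(P[:,:2]-P[:,:2].mean(0))@ax
    print('  axis',np.arctan2(ax[1],ax[0]).round(3),[(int(q),round(float(np.median(P[(t>=q)&(t<q+20),2])),1)) for q in range(-80,80,20) if ((t>=q)&(t<q+20)).sum()>3])
# scale: points z 25..75
sub=np.zeros(Z.shape,bool);sub[118:205,170:268]=1
m=sub&(Z>30)&(Z<75);m=cv2.morphologyEx(m.astype(np.uint8),cv2.MORPH_OPEN,np.ones((3,3)))
P=W[m>0];r=cv2.minAreaRect(P[:,:2].astype(np.float32));print('scale',len(P),r,cv2.boxPoints(r).round(),np.median(P[:,2]))
for p in [(200,187),(215,192),(230,194)]: print([W[p[1]+k,p[0]].round().tolist() for k in range(-8,10,2)])
print('table',np.nanmedian(Z[255:275,260:290]), W[185,275])
E
```

```text
[((303, 222), [15, 125, 92], array([ 495., -195.,   20.])), ((352, 226), [15, 114, 150], array([ 479., -363.,   33.])), ((333, 175), [16, 111, 172], array([ 662., -308.,    6.])), ((297, 167), [16, 114, 163], array([ 693., -179.,    5.])), ((260, 237), [10, 202, 105], array([445., -43.,  21.])), ((220, 160), [26, 28, 128], array([711.,  92.,  60.]))]
A 454 ((495.0992126464844, -191.08688354492188), (148.15267944335938, 41.18397521972656), 7.41797399520874)
  axis 0.117 [(-80, 27.9), (-60, 28.1), (-40, 28.3), (-20, 24.6), (0, 19.8), (20, 14.5), (40, 8.5), (60, 5.5)]
B 533 ((479.399658203125, -370.70208740234375), (150.44268798828125, 50.64195251464844), 4.569584369659424)
  axis 0.041 [(-80, 43.2), (-60, 42.7), (-40, 42.7), (-20, 38.2), (0, 34.7), (20, 29.7), (40, 24.8), (60, 19.5)]
C 418 ((661.8776245117188, -306.3354187011719), (150.362548828125, 39.56197738647461), 2.2699050903320312)
  axis 0.021 [(-80, 10.2), (-60, 9.9), (-40, 9.3), (-20, 8.0), (0, 6.4), (20, 4.9), (40, 3.1), (60, 1.9)]
D 208 ((695.6826782226562, -178.960693359375), (27.833637237548828, 106.2333984375), 7.8347964
[... 441 characters left out ...]
53.]
 [865. 204.]
 [628. 244.]] 60.24199645257204
[[647.0, 162.0, 52.0], [640.0, 162.0, 50.0], [634.0, 163.0, 43.0], [626.0, 162.0, 49.0], [619.0, 162.0, 50.0], [618.0, 169.0, 0.0], [611.0, 169.0, -2.0], [603.0, 169.0, 0.0], [596.0, 169.0, -2.0]]
[[629.0, 111.0, 48.0], [622.0, 111.0, 52.0], [615.0, 111.0, 50.0], [609.0, 111.0, 45.0], [606.0, 115.0, -1.0], [599.0, 116.0, -2.0], [592.0, 116.0, -2.0], [585.0, 116.0, -0.0], [578.0, 116.0, -1.0]]
[[621.0, 59.0, 52.0], [615.0, 59.0, 49.0], [608.0, 59.0, 47.0], [602.0, 60.0, 42.0], [598.0, 62.0, 6.0], [592.0, 62.0, -4.0], [585.0, 62.0, -7.0], [577.0, 62.0, 0.0], [570.0, 62.0, -4.0]]
table -0.8934228300458926 [628.98145752 -99.4120821    1.23196172]
```

```bash
python3 - <<'E'
from h import *
W=np.load('top.npy');Z=W[...,2]
m=np.zeros(Z.shape,np.uint8);s=(Z>15)&(Z<80);m[205:262,100:232]=s[205:262,100:232]
n,l,st,c=cv2.connectedComponentsWithStats(m)
for k in range(1,n):
    if st[k,4]>8: P=W[l==k];print(st[k],P.min(0).round(),P.max(0).round())
E
```

```text
[170 216  12  11 100] [486. 230.  18.] [521. 270.  55.]
[115 220  37  24 201] [429. 338.  15.] [510. 463.  24.]
[162 235  15  13 160] [415. 250.  16.] [456. 295.  65.]
[100 245  10  17  82] [369. 481.  15.] [424. 512.  34.]
```

Request:
jog_arm(
  moves=[
    [-24, 23.4, 5, 0, 0, 0, 87],
    [-24, 23.4, 5, 0, 0, 0, 87],
    [-24, 23.4, 5, 0, 0, 0, 87],
    [-24, 23.4, 5, 0, 0, 0, 87],
    [-24, 23.4, 5, 0, 0, 0, 87],
    [-24, 23.4, 5, 0, 0, 0, 87],
    [-24, 23.4, 5, 0, 0, 0, 87],
    [-24, 23.4, 5, 0, 0, 0, 87],
  ],
)

```text
time: 0.77
ee_pos: [305.3, -424.8, 186.1]
eef_rot: [3.141, -0.0, -2.896]
contact_force: [0.8, -0.2, -0.3]
opening: 86.7
finger_force: 0.0
```

Request:
jog_arm(
  moves=[
    [-24, 23.4, 5, 0, 0, 0, 87],
    [-24, 23.4, 5, 0, 0, 0, 87],
    [-24, 23.4, 5, 0, 0, 0, 87],
    [-24, 23.4, 5, 0, 0, 0, 87],
    [-24, 23.4, 5, 0, 0, 0, 87],
    [-24, 23.4, 5, 0, 0, 0, 87],
    [-24, 23.4, 0, 0, 0, 0.06, 87],
    [-24, 23.4, 0, 0, 0, 0.06, 87],
    [0, 0, 0, 0, 0, 0, 87],
    [0, 0, 0, 0, 0, 0, 87],
  ],
)

```text
time: 1.6
ee_pos: [447.9, -197.8, 156.3]
eef_rot: [3.141, -0.0, -3.013]
contact_force: [-0.7, -0.4, 0.3]
opening: 87.1
finger_force: 0.0
```

```bash
python3 - <<'E'
from h import *
a,W,K,M=cam('wrist');save('w1',a)
hsv=cv2.cvtColor(a,cv2.COLOR_RGB2HSV)
Z=W[...,2]
m=((Z>2)&(Z<45)&(abs(W[...,0]-490)<110)&(abs(W[...,1]+191)<60)&(hsv[...,1]>60)).astype(np.uint8)
n,l,st,c=cv2.connectedComponentsWithStats(m);k=1+np.argmax(st[1:,4]);P=W[l==k];print(len(P),P.min(0),P.max(0))
H=P[P[:,2]>26];r=cv2.minAreaRect(H[:,:2].astype(np.float32));print(r,cv2.boxPoints(r).round(),H[:,2].max())
r=cv2.minAreaRect(P[:,:2].astype(np.float32));print(r,cv2.boxPoints(r).round())
E
```

```text
3224 [ 418.14177788 -218.55141372    5.90503344] [ 523.19608434 -169.99573916   32.21845321]
((453.8476257324219, -196.4041748046875), (68.12136840820312, 36.04865264892578), 7.561947822570801) [[ 418. -183.]
 [ 422. -219.]
 [ 490. -210.]
 [ 485. -174.]] 32.21845321208417
((471.0082702636719, -194.17608642578125), (102.69850158691406, 36.09992218017578), 7.47032356262207) [[ 418. -183.]
 [ 422. -219.]
 [ 524. -205.]
 [ 520. -170.]]
```

View pics/w1.png

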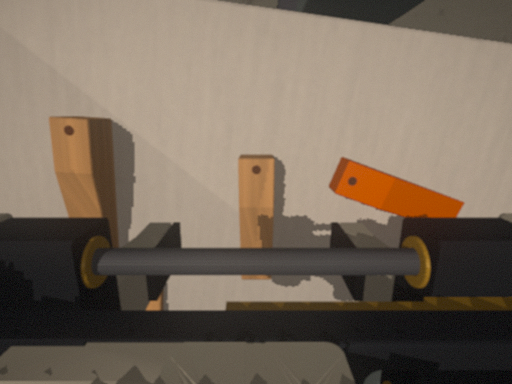

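The wrist view shows the 30 mm wedge at (256,200), between the fingers. The thick wedge is at (85,170) and the orange one at (400,190).

Request:
jog_arm(
  moves=[
    [6, 0, 18, 0, 0, 0, 87],
    [0, 0, 18, 0, 0, 0, 80],
    [0, 0, 18, 0, 0, 0, 75],
    [0, 0, 18, 0, 0, 0, 70],
    [0, 0, 18, 0, 0, 0, 65],
    [0, 0, 18, 0, 0, 0, 65],
    [0, 0, 18, 0, 0, 0, 65],
    [0, 0, 14, 0, 0, 0, 65],
    [0, 0, 9, 0, 0, 0, 65],
    [0, 0, 2, 0, 0, 0, 60],
  ],
)

```text
time: 2.48
ee_pos: [439.7, -200.7, 4.1]
eef_rot: [3.141, -0.003, -3.017]
contact_force: [0.1, -0.9, 0.0]
opening: 63.0
finger_force: 0.0
```

Request:
jog_arm(
  moves=[
    [0, 0, 0, 0, 0, 0, 45],
    [0, 0, 0, 0, 0, 0, 30],
    [0, 0, 0, 0, 0, 0, 20],
    [0, 0, 0, 0, 0, 0, 20],
    [0, 0, 0, 0, 0, 0, 20],
    [0, 0, 0, 0, 0, 0, 20],
  ],
)

```text
time: 2.98
ee_pos: [441.8, -200.0, 6.3]
eef_rot: [-3.141, 0.001, -3.015]
contact_force: [-1.2, 1.1, 7.6]
opening: 36.0
finger_force: 29.8
```

Request:
jog_arm(
  moves=[
    [0, 0, -8, 0, 0, 0, 20],
    [0, 0, -18, 0, 0, 0, 20],
    [0, 0, -22, 0, 0, 0, 20],
    [0, 0, -22, 0, 0, 0, 20],
    [-4, 20, -10, 0, 0, 0, 20],
    [-5, 25, 0, 0, 0, 0, 20],
    [-5, 25, 0, 0, 0, 0, 20],
    [-5, 25, 0, 0, 0, 0, 20],
    [-5, 25, 0, 0, 0, 0, 20],
    [-5, 25, 0, 0, 0, 0, 20],
  ],
)

```text
time: 3.82
ee_pos: [451.6, -51.3, 86.2]
eef_rot: [3.141, 0.0, -3.016]
contact_force: [1.2, -0.5, -0.8]
opening: 35.9
finger_force: 29.8
```

Request:
jog_arm(
  moves=[
    [-5, 25, 0, 0, 0, 0, 20],
    [-5, 25, 0, 0, 0, 0, 20],
    [-5, 25, 0, 0, 0, 0, 20],
    [-5, 25, 0, 0, 0, 0, 20],
    [-6, 29, 0, 0, 0, 0, 20],
    [-6, 29, 0, 0, 0, 0.074, 20],
    [0, 29, 0, 0, 0, 0.074, 20],
    [0, 0, 0, 0, 0, 0.074, 20],
    [0, 0, 0, 0, 0, 0.073, 20],
    [0, 0, 0, 0, 0, 0, 20],
  ],
)

```text
time: 4.65
ee_pos: [461.9, 137.9, 85.8]
eef_rot: [-3.142, -0.0, 2.97]
contact_force: [0.0, -0.0, -1.2]
opening: 35.8
finger_force: 29.8
```

```bash
python3 - <<'E'
from h import *
s=robot.observe();print(s['time'],s['ee_pos'],s['eef_rot'],s['joints'],s['opening'])
a,W,K,M=cam('wrist');save('w2',a);np.save('w2.npy',W)
b,V,K,M=cam('scene');save('s2',b)
c,V,K,M=cam('top');np.save('t2.npy',V)
out=np.hstack([cv2.resize(a,(400,300)),cv2.resize(b,(400,300))]);save('c2',out)
E
```

```text
4.65 [461.94256603 137.85484353  85.8466238 ] [-3.14155262e+00 -2.38054514e-04  2.97043879e+00] [ 6.99065111e-01  1.88325750e-01 -5.91083495e-01 -2.19521556e-04
 -7.91571159e-01 -2.44086102e+00] 35.7779436574936
```

View pics/c2.png

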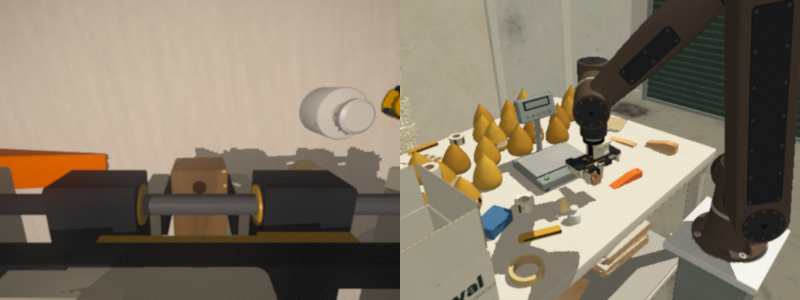

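The left half (wrist view) shows the wedge held by its heel at (200,190), with the check weight clear at (335,110). The right half (scene view) shows the wedge in front of the scale at (595,180).

Request:
jog_arm(
  moves=[
    [0, 2, 15, 0, 0, 0, 20],
    [0, 0, 18, 0, 0, 0, 20],
    [0, 0, 18, 0, 0, 0, 20],
    [0, 0, 14, 0, 0, 0, 20],
    [0, 0, 7, 0, 0, 0, 20],
    [0, 0, 4, 0, 0, 0, 20],
    [0, 0, 2, 0, 0, 0, 20],
    [0, 0, 1, 0, 0, 0, 20],
    [0, 0, 0, 0, 0, 0, 20],
  ],
)

```text
time: 5.55
ee_pos: [463.0, 139.4, 7.0]
eef_rot: [3.141, 0.001, 2.973]
contact_force: [0.2, -0.3, -0.2]
opening: 35.6
finger_force: 29.8
```

```bash
python3 - <<'E'
from h import *
s=robot.observe();print(s['time'],s['ee_pos'],s['eef_rot'],s['contact_force'],s['moment'])
b,V,K,M=cam('scene');np.save('s3.npy',V);save('s3',cv2.resize(b[130:270,120:330],None,fx=3.5,fy=3.5,interpolation=cv2.INTER_CUBIC))
c,V,K,M=cam('top');np.save('t3.npy',V);save('t3',cv2.resize(c[100:260,140:300],None,fx=3.5,fy=3.5,interpolation=cv2.INTER_CUBIC))
E
```

```text
5.55 [463.00451274 139.39576534   7.03797144] [3.14099383e+00 6.12994743e-04 2.97267570e+00] [ 0.24886182 -0.25805482 -0.23053435] [-0.05628841  0.0359303   0.04767641]
```

View pics/s3.png

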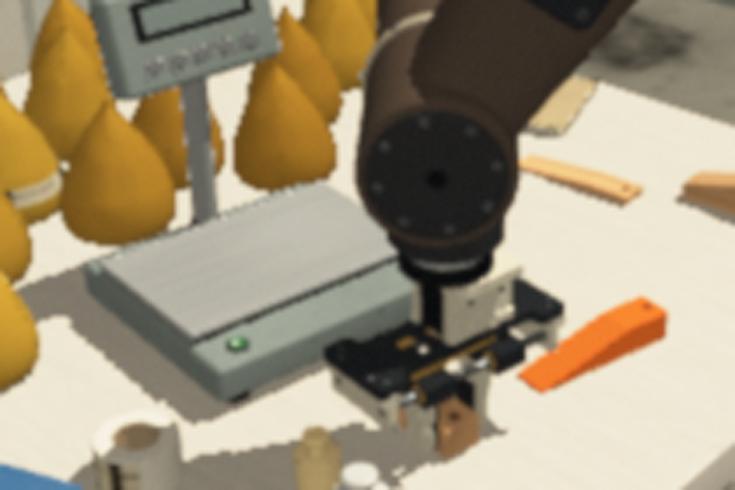

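The scene crop shows the wedge low, in front of the scale's front edge, with its heel at (458,425). The small weight at (318,455) is clear of the gripper.

Request:
jog_arm(
  moves=[
    [0, 0, 1, 0, 0, 0, 20],
    [0, 0, 0, 0, 0, 0, 20],
    [0, 0, 0, 0, 0, 0, 20],
  ],
)

```text
time: 5.9
ee_pos: [463.1, 139.6, 6.3]
eef_rot: [3.141, 0.001, 2.973]
contact_force: [-1.2, -0.7, 5.3]
opening: 36.1
finger_force: 29.8
```

Request:
jog_arm(
  moves=[
    [0, 0, 0.5, 0, 0, 0, 20],
    [0, 0, 0, 0, 0, 0, 20],
    [0, 0, 0, 0, 0, 0, 20],
  ],
)

```text
time: 6.15
ee_pos: [463.1, 139.6, 6.3]
eef_rot: [3.141, 0.001, 2.973]
contact_force: [-4.4, -0.2, 13.4]
opening: 35.9
finger_force: 29.8
```

Request:
jog_arm(
  moves=[
    [-3, 0, -0.5, 0, 0, 0, 20],
    [-5, 0, 0, 0, 0, 0, 20],
    [-6, 0, 0, 0, 0, 0, 20],
    [-6, 0, 0, 0, 0, 0, 20],
    [-6, 0, 0, 0, 0, 0, 20],
    [-6, 0, 0, 0, 0, 0, 20],
    [-6, 0, 0, 0, 0, 0, 20],
    [-4, 0, 0, 0, 0, 0, 20],
    [-3, 0, 0, 0, 0, 0, 20],
    [0, 0, 0, 0, 0, 0, 20],
  ],
)

```text
time: 6.98
ee_pos: [507.6, 131.6, 6.3]
eef_rot: [3.141, 0.0, 2.973]
contact_force: [-3.7, -0.7, 9.0]
opening: 36.0
finger_force: 29.8
```

Request:
jog_arm(
  moves=[
    [-2, 0, 0, 0, 0, 0, 20],
    [-2, 0, 0, 0, 0, 0, 20],
    [0, 0, 0, 0, 0, 0, 20],
  ],
)

```text
time: 7.23
ee_pos: [511.1, 130.9, 6.3]
eef_rot: [3.142, 0.0, 2.973]
contact_force: [-4.0, -1.0, 10.4]
opening: 35.7
finger_force: 29.8
```

Request:
jog_arm(
  moves=[
    [-2, 0, 0, 0, 0, 0, 20],
    [-2, 0, 0, 0, 0, 0, 20],
    [0, 0, 0, 0, 0, 0, 20],
  ],
)

```text
time: 7.48
ee_pos: [515.1, 130.3, 6.3]
eef_rot: [3.142, 0.0, 2.973]
contact_force: [-4.4, 0.0, 9.6]
opening: 35.6
finger_force: 29.8
```

Request:
jog_arm(
  moves=[
    [-2, 0, 0, 0, 0, 0, 20],
    [-2, 0, 0, 0, 0, 0, 20],
    [0, 0, 0, 0, 0, 0, 20],
  ],
)

```text
time: 7.73
ee_pos: [519.0, 129.6, 6.3]
eef_rot: [3.142, 0.0, 2.973]
contact_force: [-4.4, -0.2, 9.8]
opening: 35.9
finger_force: 29.8
```

Request:
jog_arm(
  moves=[
    [-1.5, 0, 0, 0, 0, 0, 20],
    [0, 0, 0, 0, 0, 0, 20],
  ],
)

```text
time: 7.9
ee_pos: [520.2, 129.3, 6.3]
eef_rot: [-3.142, -0.0, 2.973]
contact_force: [-6.0, 0.3, 10.8]
opening: 36.0
finger_force: 29.8
```

Request:
jog_arm(
  moves=[
    [-1.5, 0, 0, 0, 0, 0, 20],
    [0, 0, 0, 0, 0, 0, 20],
  ],
)

```text
time: 8.07
ee_pos: [520.7, 129.0, 6.3]
eef_rot: [-3.141, -0.002, 2.972]
contact_force: [-10.9, 2.4, 15.9]
opening: 35.8
finger_force: 29.9
```

Request:
jog_arm(
  moves=[
    [-1.5, 0, 0, 0, 0, 0, 20],
    [0, 0, 0, 0, 0, 0, 20],
  ],
)

```text
time: 8.23
ee_pos: [521.5, 128.6, 6.3]
eef_rot: [-3.141, -0.002, 2.972]
contact_force: [-13.1, 3.7, 17.0]
opening: 35.5
finger_force: 29.9
```

Request:
jog_arm(
  moves=[
    [-1.5, 0, 0, 0, 0, 0, 20],
    [0, 0, 0, 0, 0, 0, 20],
  ],
)

```text
time: 8.4
ee_pos: [522.6, 128.3, 6.3]
eef_rot: [-3.14, -0.003, 2.972]
contact_force: [-14.4, 3.1, 19.1]
opening: 35.9
finger_force: 29.9
```

Request:
jog_arm(
  moves=[
    [-1.5, 0, 0, 0, 0, 0, 20],
    [0, 0, 0, 0, 0, 0, 20],
  ],
)

```text
time: 8.57
ee_pos: [523.9, 127.9, 6.3]
eef_rot: [-3.14, -0.003, 2.972]
contact_force: [-15.5, 3.4, 19.1]
opening: 35.6
finger_force: 29.9
```

```bash
cat > m.py <<'E'
from h import *
def meas(V):
    # pan plane: ROI in scale frame, return tilt & height
    o=np.array([725,95.2]);ex=np.array([.986,-.166]);ey=np.array([.166,.986])
    p=(V[...,:2]-o);x=p@ex;y=p@ey;z=V[...,2]
    m=(abs(x)<85)&(abs(y)<95)&(z>50)&(z<80)
    A=np.c_[x[m],y[m],np.ones(m.sum())];c=np.linalg.lstsq(A,z[m],rcond=None)[0]
    r=abs(A@c-z[m])<4;c=np.linalg.lstsq(A[r],z[m][r],rcond=None)[0]
    d=(x>40)&(x<200)&(abs(y)<120)&(z>200)&(z<330)   # display
    # left housing side / front left edge positions
    f=(z>30)&(z<70)&(x<-60)&(x>-150)&(y>80)&(y<115)
    return c.round(4), 'front edge rise vs rear', round(-c[0]*215,2),'display',x[d].mean().round(2),y[d].mean().round(2),z[d].mean().round(2),d.sum(),'frontL x',np.percentile(x[f],3).round(1),f.sum()
E
python3 - <<'E'
from m import *
for f in ['top.npy','t2.npy','t3.npy']: print(meas(np.load(f)))
c,V,K,M=cam('top');np.save('t4.npy',V);print(meas(V))
c,V,K,M=cam('top');print(meas(V))
s3=np.load('s3.npy');print(meas(s3));b,V,K,M=cam('scene');print(meas(V))
save('t4',c)
E
```

```text
(array([3.50000e-03, 1.00000e-04, 6.18993e+01]), 'front edge rise vs rear', np.float64(-0.76), 'display', np.float64(101.06), np.float64(-3.01), np.float64(276.78), np.int64(1502), 'frontL x', np.float64(-118.5), np.int64(180))
(array([ 6.00000e-03, -4.00000e-04,  6.17687e+01]), 'front edge rise vs rear', np.float64(-1.29), 'display', np.float64(101.09), np.float64(-2.96), np.float64(276.8), np.int64(1498), 'frontL x', np.float64(-118.0), np.int64(179))
(array([ 4.40000e-03, -1.20000e-03,  6.18693e+01]), 'front edge rise vs rear', np.float64(-0.94), 'display', np.float64(101.09), np.float64(-2.98), np.float64(276.65), np.int64(1504), 'frontL x', np.float64(-118.0), np.int64(183))
(array([5.00000e-04, 1.40000e-03, 6.22055e+01]), 'front edge rise vs rear', np.float64(-0.11), 'display', np.float64(102.07), np.float64(-2.94), np.float64(276.61), np.int64(1509), 'frontL x', np.float64(-117.8), np.int64(185))
(array([-7.00000e-04, -1.20000e-03,  6.22448e+01]), 'front edge rise vs rear', np.float64(0.14), 'display', np.float64(101.98), np.float64(-3.05), np.float64(276.58), np.int64(1505), 'frontL x', np.float64(-118.5), np.int64(182))
(array([3.80000e-03, 8.00000e-04, 6.05818e+01]), 'front edge rise vs rear', np.float64(-0.81), 'display', np.float64(93.89), np.float64(9.81), np.float64(259.58), np.int64(1549), 'frontL x', np.float64(-119.6), np.int64(210))
(array([8.00000e-04, 1.30000e-03, 6.08857e+01]), 'front edge rise vs rear', np.float64(-0.16), 'display', np.float64(94.91), np.float64(9.81), np.float64(259.53), np.int64(1546), 'frontL x', np.float64(-118.8), np.int64(201))
```

Request:
jog_arm(
  moves=[
    [-1.5, 0, -0.4, 0, 0, 0, 20],
    [-1.5, 0, 0, 0, 0, 0, 20],
    [-1.5, 0, 0, 0, 0, 0, 20],
    [-1.5, 0, 0, 0, 0, 0, 20],
    [0, 0, 0, 0, 0, 0, 20],
  ],
)

```text
time: 9.13
ee_pos: [529.8, 126.6, 6.3]
eef_rot: [-3.14, -0.004, 2.972]
contact_force: [-13.6, 1.2, 16.3]
opening: 35.6
finger_force: 29.8
```

Request:
jog_arm(
  moves=[
    [-1.5, 0, 0, 0, 0, 0, 20],
    [-1.5, 0, 0, 0, 0, 0, 20],
    [-1.5, 0, 0, 0, 0, 0, 20],
    [-1.5, 0, 0, 0, 0, 0, 20],
    [0, 0, 0, 0, 0, 0, 20],
  ],
)

```text
time: 9.55
ee_pos: [535.6, 125.5, 6.3]
eef_rot: [-3.14, -0.004, 2.972]
contact_force: [-12.8, 2.0, 15.0]
opening: 36.0
finger_force: 29.8
```

```bash
python3 - <<'E'
from m import *
for n in ['top','top','scene','scene']: print(n,meas(cam(n)[1]))
s=robot.observe();print(s['ee_pos'],s['contact_force'],s['eef_rot'])
E
```

```text
top (array([-8.20000e-03,  3.00000e-04,  6.33269e+01]), 'front edge rise vs rear', np.float64(1.77), 'display', np.float64(105.65), np.float64(-3.02), np.float64(276.25), np.int64(1522), 'frontL x', np.float64(-114.1), np.int64(162))
top (array([-6.60000e-03, -1.20000e-03,  6.34341e+01]), 'front edge rise vs rear', np.float64(1.43), 'display', np.float64(105.7), np.float64(-2.99), np.float64(276.33), np.int64(1520), 'frontL x', np.float64(-114.7), np.int64(167))
scene (array([-6.90000e-03,  5.00000e-04,  6.22288e+01]), 'front edge rise vs rear', np.float64(1.49), 'display', np.float64(98.51), np.float64(10.77), np.float64(259.68), np.int64(1526), 'frontL x', np.float64(-118.5), np.int64(209))
scene (array([-6.10000e-03,  5.00000e-04,  6.21805e+01]), 'front edge rise vs rear', np.float64(1.3), 'display', np.float64(98.54), np.float64(10.67), np.float64(259.74), np.int64(1528), 'frontL x', np.float64(-118.3), np.int64(212))
[535.62424361 125.51884727   6.33405952] [-13.07363682   2.2700404   14.43743184] [-3.13970078 -0.00351605  2.97183835]
```

```bash
cat > d.py <<'E'
from m import *
def diff(A,V,tag):
    o=np.array([725,95.2]);ex=np.array([.986,-.166]);ey=np.array([.166,.986])
    x=(A[...,:2]-o)@ex;y=(A[...,:2]-o)@ey;dz=V[...,2]-A[...,2]
    m=(x>-90)&(x<70)&(abs(y)<100)&(abs(A[...,2]-62)<6)&(abs(dz)<10)&(abs(V[...,2]-62)<10)
    for k in range(-90,70,40):
        q=m&(x>=k)&(x<k+40);print(tag,k+20,q.sum(),round(float(np.median(dz[q])),2),round(float(dz[q].mean()),2))
    p=np.polyfit(x[m],dz[m],1);print(' tilt',-p[0].round(5),'z0',p[1].round(2),'edge rise at -120',np.polyval(p,-120).round(2),'zero at x',(-p[1]/p[0]).round(0))
E
python3 - <<'E'
from d import *
def av(n): return np.nanmean([cam(n)[1] for _ in range(4)],0)
T=av('top');S=av('scene');np.save('t5.npy',T);np.save('s5.npy',S)
diff(np.nanmean([np.load(f) for f in('t2.npy','t3.npy')],0),T,'top');diff(np.load('s3.npy'),S,'scene')
E
```

```text
top -70 411 2.97 2.69
top -30 671 2.41 2.37
top 10 662 1.73 1.64
top 50 655 0.96 1.0
 tilt 0.01485 z0 1.81 edge rise at -120 3.59 zero at x 122.0
scene -70 230 1.64 1.44
scene -30 352 2.28 2.35
scene 10 355 1.73 1.73
scene 50 350 0.81 0.86
 tilt 0.00783 z0 1.59 edge rise at -120 2.53 zero at x 203.0<stdin>:2: RuntimeWarning: Mean of empty slice
<stdin>:4: RuntimeWarning: Mean of empty slice
```

Request:
jog_arm(
  moves=[
    [-1.4, 0, 0, 0, 0, 0, 20],
    [-1.4, 0, 0, 0, 0, 0, 20],
    [-1.4, 0, 0, 0, 0, 0, 20],
    [-1.4, 0, 0, 0, 0, 0, 20],
    [-1, 0, 0, 0, 0, 0, 20],
    [-0.5, 0, 0, 0, 0, 0, 20],
    [0, 0, 0, 0, 0, 0, 20],
    [0, 0, 0, 0, 0, 0, 20],
  ],
)

```text
time: 10.82
ee_pos: [542.4, 124.4, 6.3]
eef_rot: [-3.14, -0.004, 2.972]
contact_force: [-13.1, 1.8, 14.8]
opening: 36.2
finger_force: 29.9
```

```bash
python3 -W ignore - <<'E'
from d import *
T=np.nanmean([cam('top')[1] for _ in range(4)],0)
diff(np.nanmean([np.load(f) for f in('t2.npy','t3.npy')],0),T,'top');print(meas(T))
b=cam('scene')[0];save('s6',cv2.resize(b[150:270,130:300],None,fx=4,fy=4,interpolation=cv2.INTER_CUBIC))
s=robot.observe();print(s['time'],s['ee_pos'],s['contact_force'],s['eef_rot'],s['opening'])
E
```

```text
top -70 419 3.7 3.41
top -30 671 3.56 3.52
top 10 663 2.41 2.39
top 50 655 1.54 1.44
 tilt 0.01903 z0 2.57 edge rise at -120 4.85 zero at x 135.0
(array([-2.07000e-02,  9.00000e-04,  6.45058e+01]), 'front edge rise vs rear', np.float64(4.45), 'display', np.float64(107.69), np.float64(-3.06), np.float64(276.09), np.int64(1538), 'frontL x', np.float64(-111.1), np.int64(144))
11.0667 [542.45308712 124.36743209   6.33751795] [-14.30748278   2.58069661  14.96215316] [-3.13966625 -0.00376458  2.97189186] 35.610530229572554
```

View pics/s6.png

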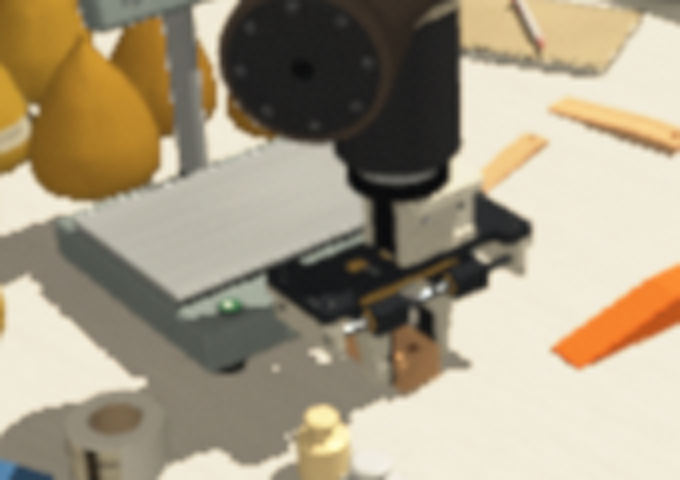

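The crop shows the front foot at (232,362) raised clear, the wedge held under the front edge at (410,355), and the weights and label roll undisturbed. The front edge has risen about 5.7 mm, so the feet are about 5 mm clear, and the scale has not been shoved back.

```bash
python3 -c "
from cell import order;print(order.close_job())"
```

```text
the job is handed in; nothing more can be done
None
```

I handed the job in with the middle wedge under the centre of the scale's front edge and still held in the fingers: both front feet should hang about 5 mm clear (worked out from the pan's tilt), with no measurable shove of the scale, and the weights and label roll look undisturbed in the last picture.

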